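# Feed the bushings into the loading slot

## Robot

A 7-joint arm with a two-finger parallel gripper is mounted at the origin on a cart in front of the work surface, level with it; the furniture and walls round the work are solid. World frame = base frame: x ahead of the robot, y to its left, z up, the work surface at z = 0. Lengths are in m, angles in rad, forces in N, time in s.
With the tool pointing down it reaches from about 0.35 to 0.9 m from the base axis. Payload 8.1 kg.
Tool frame: the origin (TCP) lies midway between the tips of the shut fingers; the grasp point (between the pads) lies arm.tcp_to_grasp behind it (arm.tcp_to_grasp is the distance from the TCP to the grasp point, in m); z points along the fingers, y is the line along which they close (so a half turn about z gives the same grasp; the last joint's range is limited). The gripper opens to 92 mm and grips with 3 to 60 N. Pads are 19 mm wide; open, the fingers measure 130 mm over their backs; the gripper's body (75 mm by 190 mm) begins 47 mm behind the grasp point.
Start: joints at [-1.264, 0.434, 0.025, 1.573, -0.012, 1.134, -0.075], TCP at [0.249, 0.573, 0.227] pointing down, gripper open.
Joint ranges: [-2.62, 2.62], [-0.44, 2.09], [-1.27, 1.32], [0.08, 2.57], [-1.32, 4.46], [0.12, 2], [-2.74, 2.74]. Speed limits (rad/s): [2.22, 2.22, 3.01, 3.01, 3.14, 3.14, 3.14].

## Interface

Orientations are given as a rotation vector (axis times angle).
In Python, from cell import observe, get_image, arm gives the robot as it stands. The module is installed in compiled form; this text tells all that it offers.
- The arm moves only by the tool drive_tool, never from a script. Its argument "steps" is a list of rows, each a list of 5 numbers: the closure, from 0 (fully open) to 1 (shut), then the shift along the world's x, y, z in mm, then the turn about the world's z in rad. In form: [[hand, x, y, z, roll], ...]. A call has 1 to 20 rows; each row shifts and turns the commanded pose from where the row before left it; what a row does not reach is not made up. A row lasts 1/12 s, in which the tool goes at most 41.7 mm and 7.16 degrees, less where a joint would pass 70% of its speed; a pose out of reach is approached as far as the arm can. A call with a gripper value outside its range is refused whole. The fingers move at their own pace and stop on an object; "grip_force" is the grip in N (left out, the last holds). Time passes only in rows, so rows that do not move let the fingers close. It gives the time, the measured TCP pose, the force, the opening and the grip force at its end, in the units of the state.
- observe(): the state, without advancing time (a new reading comes with each control period).
- get_image(name): name is "scene" or "top"; returns a dict with "image" (400x640x3 uint8, red, green, blue), "vfov" (degrees; the focal length in pixels is half the picture's height over the tangent of half this angle, whatever the lens; pixels are square), "cx", "cy" (the principal point, pixels), "xyz" and "attitude" of the camera in the world. Camera axes: x right, y down, z forward; pixel columns grow to the right and rows downward; lengths in m; the calibration is good to about 2 mm. A picture is of the moment at which its call begins. There is no depth.
- arm.sign_off(): hands the job in; it is judged then, once.
The state is a dict: "clock": time; "joints": joint angles; "dq": joint speeds; "joint_efforts": joint torques, N m; "position": TCP position; "ee_rot": TCP orientation; "force": force on the tool from outside, world axes, zero at the start; "ft_torque": the same for the moment, N m; "width": opening from 0.0 (shut) to 1.0 (fully open); "gripper_force": force on a finger pad.
Only numpy, scipy, OpenCV 4.12 (cv2) and the standard library are available. Lean on these libraries where they do the work, as an engineer would, in place of code of your own. Each camera call takes 0.05 s, during which the arm holds its last target. There are 200 camera calls.

## Task

Push the two brass bushings standing in the aluminium tray through its gate, one at a time (the first wholly in before the second enters), until both stand upright and wholly inside the narrow slot behind it. Slide them gently with your fingertips: do not pinch, lift or tip them. Leave the hex nut and the small brass pipe fitting in the tray's corners where they are, and let go when done.

Things in the scene. Friction and masses are not known exactly. Their poses are not given: they have to be found in the camera images.
- tray: flat tray screwed to the table: floor 3 mm thick, walls 4 mm thick with tops 13 mm above the table. Origin on the table surface (z = 0) under the middle of the gate; +x points through the gate into the slot, y across it, z up. Holding area: x -165 to -4 mm, y -110 to 110 mm, walled all round. The fence at x -4 to 0 mm has the gate, 44 mm wide; two short 45 degree lead-in walls before it reach to x -16, y +-38 mm
- slot_end (a point): middle of the slot's closed far end, at floor level (3 mm above the table), axes as the tray's. The slot is straight, 44 mm wide inside, and runs 105 mm from the gate (tray x 0) to here, floor level with the holding area. It takes both bushings in line with 33 mm to spare; the first goes at least 55 mm in (centre past the gate) to leave room, or is pushed on by the second
- bushing_a_center (a point): brass bushing, a plain upright tube 36 mm across and 30 mm high with a bore of about 24 mm, about 0.09 kg, loose, standing on its end on the tray floor; identical to the other one. This point is its centre, 15 mm above its underside; z is its axis
- bushing_b_center (a point): brass bushing, a plain upright tube 36 mm across and 30 mm high with a bore of about 24 mm, about 0.09 kg, loose, standing on its end on the tray floor; identical to the other one. This point is its centre, 15 mm above its underside; z is its axis
- hex_nut: steel hex nut 24x28x13 mm, loose, lying flat in one of the two corners between the fence and a side wall; origin at the centre of its underside; not to be moved
- fitting: small brass pipe fitting 52x24x21 mm, loose, lying in the other corner by the fence; origin at the centre of its underside; not to be moved
Not all that is in view belongs to the job. What is shaped like the part that bears bushing_a_center but black or blue is not meant.

How it is judged:
By the outcome, as a careful person would: the job done as asked, in the order asked, and still so for the second after the job is handed in, with the robot touching nothing.
It also fails if it takes over 48 s, if anything falls off the work surface, if the arm or the gripper's body presses on something with over 40 N, if the wrist force passes 120 N, or if a joint passes its speed limit or range.

## Working session

There is one attempt and no reset: what is moved stays moved. The work goes in short steps, Python scripts to look and compute and a tool call to move; the robot and the scene stay as the last step left them, time stands still between calls to the robot, and variables do not carry over. Pictures are saved under pics/ and viewed, at most 10 in all, crops included, and the job is handed in when it is done.

Besides the shell and the picture viewer there is one more tool, called after "Request:" as name(argument=value, ...) on one line, values as JSON. drive_tool: Moves the arm, as the interface text tells. Its arguments: {"type":"object","properties":{"steps":{"type":"array"},"grip_force":{"type":"number"}},"required":["steps"]}

```bash
mkdir -p pics; cat > h.py <<'E'
import numpy as np, cv2
from scipy.spatial.transform import Rotation as R
from cell import observe, get_image, arm
def cam(n):
    d=get_image(n); d['f']=200/np.tan(np.radians(d['vfov'])/2)
    a=np.array(d['attitude'],float); d['R']=a if a.shape==(3,3) else (R.from_rotvec(a) if a.size==3 else R.from_quat(a)).as_matrix()
    return d
def ray(d,u,v,z):
    r=d['R']@np.array([(u-d['cx'])/d['f'],(v-d['cy'])/d['f'],1.]); o=np.array(d['xyz'])
    return o+r*(z-o[2])/r[2]
def proj(d,p):
    q=d['R'].T@(np.array(p)-d['xyz']); return q[:2]/q[2]*d['f']+[d['cx'],d['cy']]
def save(d,fn,crop=None,s=1):
    im=d['image'][...,::-1]
    if crop: im=im[crop[1]:crop[3],crop[0]:crop[2]]
    cv2.imwrite('pics/'+fn,cv2.resize(im,None,fx=s,fy=s,interpolation=cv2.INTER_CUBIC))
E
python3 - <<'E'
from h import *
for n in('top','scene'):
    d=cam(n); save(d,n+'1.png'); print(n,d['xyz'],d['attitude'],d['vfov'],d['cx'],d['cy'],[k for k in d])
print(observe(),arm.tcp_to_grasp)
E
```

```text
top [ 0.51629734 -0.29540403  0.89254526] [-2.1888137   2.15282973 -0.09451728] 55.46888825121884 320.4292272298977 200.24024533996854 ['image', 'vfov', 'cx', 'cy', 'xyz', 'attitude', 'f', 'R']
scene [ 0.15142314 -0.76619542  0.70657877] [-2.25082044  0.84890591 -0.36318276] 44.776611524284235 328.9671298494259 195.8019119803838 ['image', 'vfov', 'cx', 'cy', 'xyz', 'attitude', 'f', 'R']
{'clock': 0.1, 'joints': array([-1.26357454,  0.43516475,  0.02495827,  1.57397827, -0.01158763,
        1.13402915, -0.07509478]), 'dq': array([ 8.84539845e-04, -2.72517969e-03,  7.79093202e-04, -2.42130974e-03,
       -4.11670194e-04, -9.04152324e-05,  3.35640529e-04]), 'joint_efforts': array([ 3.55427488e-03, -6.69124532e+01,  9.88243036e-01, -3.15145040e+01,
       -6.04786514e-02,  3.73188907e-02,  5.06971446e-05]), 'position': array([0.24889076, 0.57280704, 0.22602695]), 'ee_rot': array([-6.39287502e-01, -3.07569779e+00,  2.23990935e-03]), 'force': array([-0.46727285,  0.27839707,  0.6262229 ]), 'ft_torque': array([-0.03538152,  0.01428222,  0.01368237]), 'gripper_force': 0.0, 'width': 0.9977561971647733} 0.0188
```

View pics/top1.png

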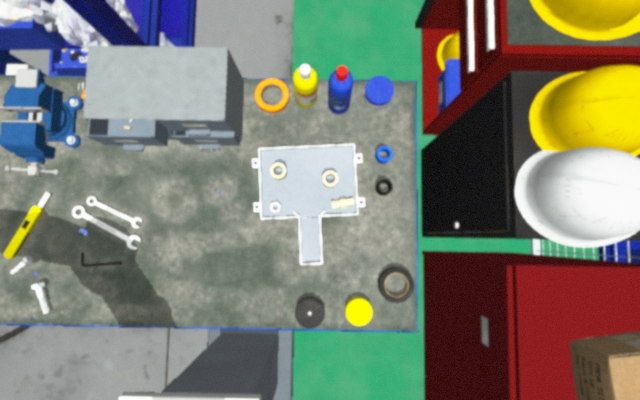

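View pics/scene1.png

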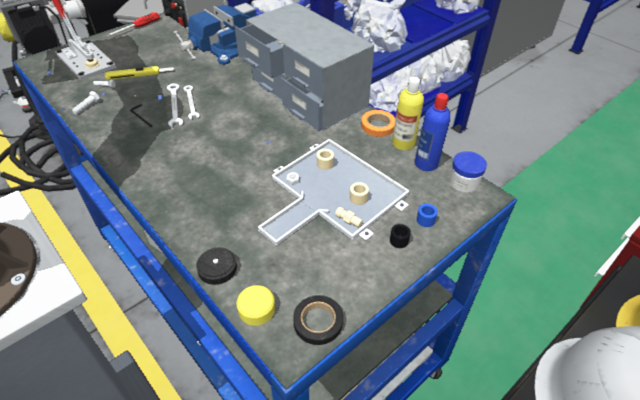

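Candidates in top: brass rings at (279,170) and (330,178) in the tray (the bushings); the blue ring (384,154), black ring (384,186), orange ring (272,95) and black/tan ring (395,282) are decoys. The nut is at (276,207) and the fitting at (342,203). The slot points down in the image. Next is a close crop with measurements.

```bash
python3 - <<'E'
from h import *
d=cam('top'); save(d,'crop1.png',(240,130,400,275),4)
im=d['image']; hsv=cv2.cvtColor(im,cv2.COLOR_RGB2HSV)
m=cv2.inRange(hsv,(12,45,60),(35,255,255)); m[:135]=0;m[270:]=0;m[:,:245]=0;m[:,370:]=0
n,l,s,c=cv2.connectedComponentsWithStats(m)
for i in range(1,n):
    if s[i,4]>8: print('brass',s[i],c[i],ray(d,*c[i],.033)*1000)
for z in (.013,):
  for p in [(258,147),(355,144),(358,214),(260,219),(299,217),(324,214.5),(301,264),(323,263)]: print(p,(ray(d,*p,z)*1000).round(1))
e=cam('scene'); hsv=cv2.cvtColor(e['image'],cv2.COLOR_RGB2HSV)
m=cv2.inRange(hsv,(12,45,60),(35,255,255)); m[:135]=0;m[245:]=0;m[:,:255]=0;m[:,410:]=0
n,l,s,c=cv2.connectedComponentsWithStats(m)
for i in range(1,n):
    if s[i,4]>8: print('sc',s[i],c[i],ray(e,*c[i],.018)*1000)
save(e,'crop2.png',(250,130,420,250),4)
E
```

```text
brass [273 165   8   9  20] [275.35 167.75] [ 669.4525473 -185.1131958   33.       ]
brass [276 172  10   7  17] [281.88235294 176.11764706] [ 650.34452695 -200.58115574   33.        ]
brass [326 173   9   4  15] [330.26666667 174.2       ] [ 656.53616751 -311.01147342   33.        ]
brass [332 198  20   4  33] [341.3030303  199.33333333] [ 599.28900344 -336.88179003   33.        ]
brass [340 205   7   3  11] [342.81818182 206.27272727] [ 583.55318321 -340.49799754   33.        ]
(258, 147) [ 721.8 -140.3   13. ]
(355, 144) [ 732.6 -368.5   13. ]
(358, 214) [ 567.8 -376.9   13. ]
(260, 219) [ 552.4 -150.4   13. ]
(299, 217) [ 558.6 -240.5   13. ]
(324, 214.5) [ 565.3 -298.2   13. ]
(301, 264) [ 451.1 -247.4   13. ]
(323, 263) [ 454.3 -297.7   13. ]
sc [369 135  20   2  34] [378.5        135.41176471] [ 810.31297061 -210.06135705   18.        ]
sc [392 135  18  16 189] [400.21693122 143.68253968] [ 826.0989626  -261.45648031   18.        ]
sc [320 151  11   7  64] [324.828125 153.96875 ] [ 677.27652702 -178.92538061   18.        ]
sc [317 156  17  14 139] [325.05755396 163.31654676] [ 657.95202847 -201.60985714   18.        ]
sc [353 185  13   8  83] [358.93975904 188.40963855] [ 660.09829809 -301.79576163   18.        ]
sc [350 192  18  13 153] [358.34640523 198.41830065] [ 639.90380141 -320.92731652   18.        ]
sc [336 213   8   6  22] [339.5        215.36363636] [ 581.85242088 -329.45756664   18.        ]
sc [344 220  18   7  43] [353.48837209 222.69767442] [ 589.24512275 -360.1341358    18.        ]
```

View pics/crop1.png

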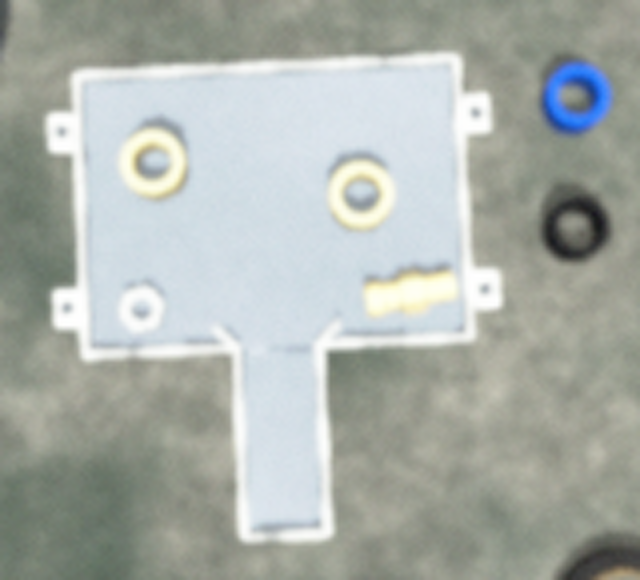

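```bash
cat >> h.py <<'E'
def c2p(u,v): return ((u+.5)/4-.5+240,(v+.5)/4-.5+130)
E
python3 - <<'E'
from h import *
d=cam('top')
im=d['image'].astype(int); 
# outer corners in crop px <-> tray mm
C=[((73,73),(-169,-114)),((461,55),(-169,114)),((474,340),(0,114)),((83,358),(0,-114)),((241,540),(109,-26)),((332,535),(109,26))]
W=np.array([ray(d,*c2p(*c),.013)[:2]*1000 for c,_ in C]);T=np.array([t for _,t in C],float)
wm,tm=W.mean(0),T.mean(0); U,S,V=np.linalg.svd((T-tm).T@(W-wm)); Rm=V.T@np.diag([1,np.linalg.det(V.T@U.T)])@U.T
o=wm-Rm@tm; print('yaw',np.degrees(np.arctan2(Rm[1,0],Rm[0,0])),'origin',o); print('res',(W-(T@Rm.T+o)).round(1).tolist(),'scale',S.sum()/((T-tm)**2).sum())
def tr(p): return Rm.T@(np.array(p)[:2]*1000-o)
for n,c,z in (('a',(153,161),.033),('b',(361,194),.033),('nut',(141,308),.016),('fit',(410,292),.02)):
    w=ray(d,*c2p(*c),z); print(n,w*1000,tr(w))
np.savez('tray.npz',R=Rm,o=o)
e=cam('scene'); X=lambda x,y,z: np.append(Rm@[x,y]+o,z)/1000
img=cv2.resize(e['image'][130:250,250:420,::-1],None,fx=4,fy=4,interpolation=2)
for t in T: 
    q=(proj(e,X(*t,13))-[250,130])*4; cv2.circle(img,tuple(int(v) for v in q),4,(0,0,255),1)
for c in ((153,161),(361,194)):
    q=(proj(e,ray(d,*c2p(*c),.033))-[250,130])*4; cv2.circle(img,tuple(int(v) for v in q),4,(255,0,255),-1)
cv2.imwrite('pics/chk.png',img)
E
```

```text
yaw -176.4725200407296 origin [ 559.26932355 -264.30748625]
res [[-1.2, 0.1], [-0.9, -0.5], [0.0, 0.9], [-0.1, -0.7], [0.8, 0.2], [1.3, 0.1]] scale 0.9946232366917517
a [ 664.6236948  -191.03017143   33.        ] [-109.66331919  -66.65631876]
b [ 647.47080283 -310.24856654   33.        ] [-85.2077446   51.28083528]
nut [ 581.4887015 -184.366505    16.       ] [-27.09583024 -78.42242806]
fit [ 592.96412247 -339.48955655   20.        ] [-29.00521457  77.11277908]
```

View pics/chk.png

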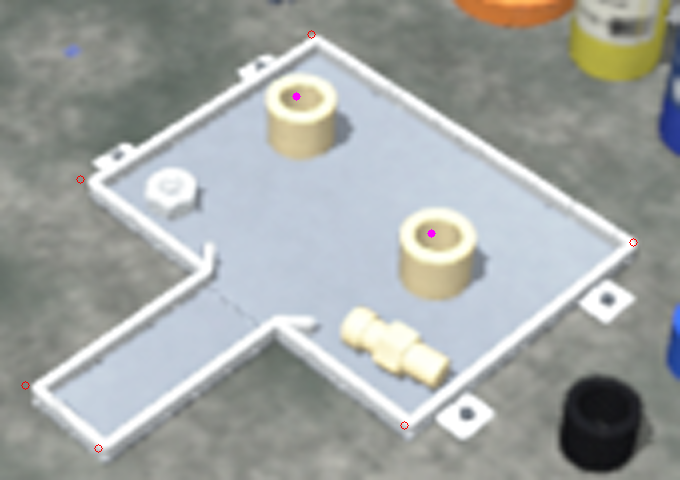

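The scene overlay agrees with the top view to within 2–3 mm. Choice confirmed: the two brass rings. Next I check how much room the cabinet leaves and plan the pushing poses, with the fingers about 20 mm apart as a cradle and the tips above the wall tops.

```bash
cat >> h.py <<'E'
def plan(b,phi,s):
    """TCP world mm + tool-y angle for cradle standing s mm behind tray point b pushing along phi(deg)"""
    t=np.load('tray.npz'); a=np.radians(phi)
    p=t['R']@(np.array(b,float)-s*np.array([np.cos(a),np.sin(a)]))+t['o']
    return p.round(1),(phi-176.5-90)%180
def now():
    s=observe(); y=R.from_rotvec(s['ee_rot']).as_matrix()[:,1]
    t=np.load('tray.npz'); p=s['position']*1000
    print('t',s['clock'],'p',p.round(1),'tray',(t['R'].T@(p[:2]-t['o'])).round(1),'yaw',np.degrees(np.arctan2(y[1],y[0])).round(1),'w',s['width']*92,'F',s['force'].round(2),'q',s['joints'].round(2))
    return s
E
python3 - <<'E'
from h import *
e=cam('scene')
for p in ((325,127),(372,88),(240,68)): print('cab',ray(e,*p,0)*1000)
for p in ((410,80),(440,96)):print('bottle',[ (ray(e,*p,z)*1000).round() for z in (.15,.2)])
B,A=(-85,51),(-110,-67)
pb=np.degrees(np.arctan2(-51,35)); pa=np.degrees(np.arctan2(67,60))
for b,phi,s in ((B,pb,45),((-50,0),pb,24.5),((-50,0),0,40),((62,0),0,24.5),(A,pa,45),((-50,0),pa,24.5),((26,0),0,24.5)): print(b,phi,s,plan(b,phi,s))
now()
E
```

```text
cab [754.48754257 -92.08377214   0.        ]
cab [953.45641596 -49.48987018   0.        ]
cab [749.37196124 248.56012936   0.        ]
bottle [array([ 864., -232.,  150.]), array([ 800., -280.,  200.])]
bottle [array([ 867., -310.,  150.]), array([ 803., -351.,  200.])]
(-85, 51) -55.53918372862823 45 (array([ 674.9, -345.4]), np.float64(37.960816271371755))
(-50, 0) -55.53918372862823 24.5 (array([ 624.3, -280.5]), np.float64(37.960816271371755))
(-50, 0) 0 40 (array([ 649.1, -258.8]), 93.5)
(62, 0) 0 24.5 (array([ 521.8, -266.6]), 93.5)
(-110, -67) 48.15484286479198 45 (array([ 692.8, -155.4]), np.float64(141.654842864792))
(-50, 0) 48.15484286479198 24.5 (array([ 624.4, -242. ]), np.float64(141.654842864792))
(26, 0) 0 24.5 (array([ 557.8, -264.4]), 93.5)
t 0.35 p [249.  573.1 226.6] tray [ 258.2 -855. ] yaw 66.5 w 92.24476798712118 F [-0.33 -0.11  0.21] q [-1.26  0.43  0.02  1.57 -0.01  1.13 -0.08]
```

Request:
drive_tool(steps=[[0.78,14,-31,0,-0.03],[0.78,14,-31,0,-0.03],[0.78,14,-31,0,-0.03],[0.78,14,-31,0,-0.03],[0.78,14,-31,0,-0.03],[0.78,14,-31,0,-0.03],[0.78,14,-31,0,-0.03],[0.78,14,-31,0,-0.03],[0.78,14,-31,0,-0.03],[0.78,14,-31,0,-0.03],[0.78,14,-31,0,-0.03],[0.78,14,-31,0,-0.03],[0.78,6,-30,0,-0.03],[0.78,6,-30,0,-0.03],[0.78,6,-30,0,-0.03],[0.78,6,-30,0,-0.03],[0.78,6,-30,0,0],[0.78,6,-30,0,0],[0.78,6,-30,0,0],[0.78,6,-30,0,0]])

```text
clock: 2.02
position: [0.4651, -0.0402, 0.227]
ee_rot: [1.352, 2.835, 0.001]
force: [1.6, 1.0, 0.3]
width: 0.223
gripper_force: 0.0
```

```bash
python3 -c "
from h import *
now()"
```

```text
t 2.0167 p [465.1 -40.2 227. ] tray [  80.2 -229.5] yaw 39.0 w 20.541728433745718 F [1.58 1.01 0.33] q [-0.42  0.17  0.46  1.97 -0.09  1.02  0.76]
```

Request:
drive_tool(steps=[[0.78,17.5,-25.5,0,0],[0.78,17.5,-25.5,0,0],[0.78,17.5,-25.5,0,0],[0.78,17.5,-25.5,0,-0.02],[0.78,17.5,-25.5,0,0],[0.78,17.5,-25.5,0,0],[0.78,17.5,-25.5,0,0],[0.78,17.5,-25.5,0,0],[0.78,17.5,-25.5,0,0],[0.78,17.5,-25.5,0,0],[0.78,17.5,-25.5,0,0],[0.78,17.5,-25.5,0,0],[0.78,0,0,-30,0],[0.78,0,0,-30,0],[0.78,0,0,-30,0],[0.78,0,0,-30,0],[0.78,0,0,-30,0],[0.78,0,0,-15,0],[0.78,0,0,0,0]])

```text
clock: 3.6
position: [0.6729, -0.3431, 0.0573]
ee_rot: [-1.377, -2.816, -0.0]
force: [0.3, 1.1, -0.4]
width: 0.22
gripper_force: 0.0
```

```bash
python3 - <<'E'
from h import *
now(); e=cam('scene'); save(e,'s2.png',(250,90,450,250),4)
E
```

```text
t 3.6 p [ 672.9 -343.1   57.3] tray [-108.5   85.7] yaw 37.9 w 20.23803647052235 F [ 0.3   1.07 -0.4 ] q [ 0.16  0.83  0.45  1.38 -0.38  1.02  1.34]
```

View pics/s2.png

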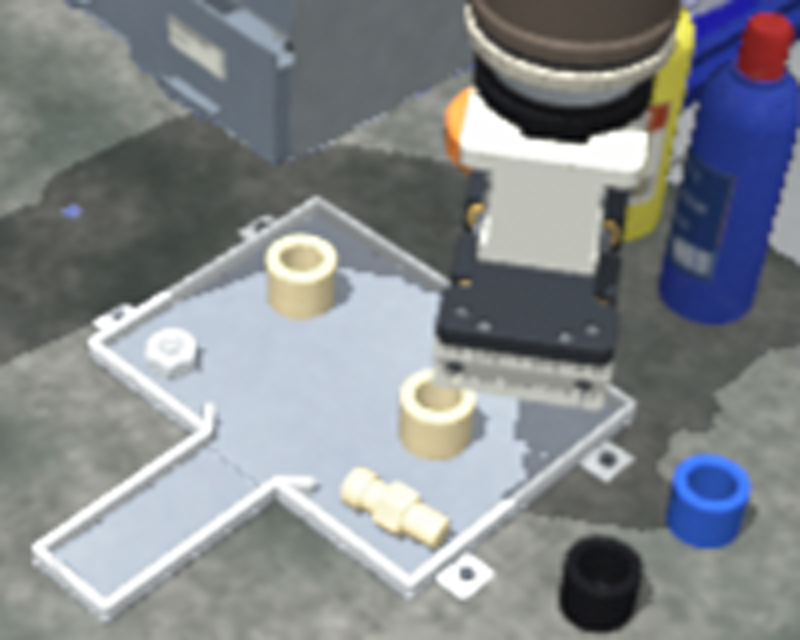

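```bash
python3 - <<'E'
from h import *
e=cam('scene'); p=observe()['position']
for dz in (0,.019,.066): print(dz,(proj(e,p+[0,0,dz])-[250,90])*4)
save(e,'s3.png',(350,160,410,200),12)
E
```

```text
0 [527.52285206 361.79270849]
0.019 [531.34127248 332.78133278]
0.066 [541.2982846  257.13051694]
```

View pics/s3.png

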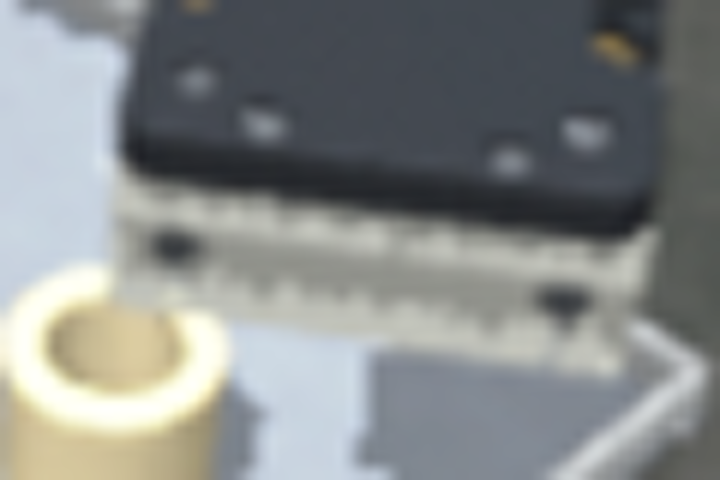

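Request:
drive_tool(steps=[[0.78,0,0,-12,0],[0.78,0,0,-12,0],[0.78,0,0,-6,0],[0.78,0,0,-4,0],[0.78,0,0,0,0],[0.78,0,0,0,0]])

```text
clock: 4.2
position: [0.675, -0.3448, 0.0276]
ee_rot: [-1.38, -2.822, 0.0]
force: [0.2, -0.5, 0.8]
width: 0.22
gripper_force: 0.0
```

```bash
python3 - <<'E'
from h import *
now(); d=cam('top'); save(d,'t2.png',(240,100,400,245),4)
print((np.array(proj(d,observe()['position']))-[240,100])*4)
E
```

```text
t 4.2 p [ 675.  -344.8   27.6] tray [-110.5   87.4] yaw 37.9 w 20.208283217087388 F [ 0.18 -0.45  0.79] q [ 0.17  0.86  0.43  1.4  -0.4   0.97  1.35]
[420.21427449 266.97674688]
```

View pics/t2.png

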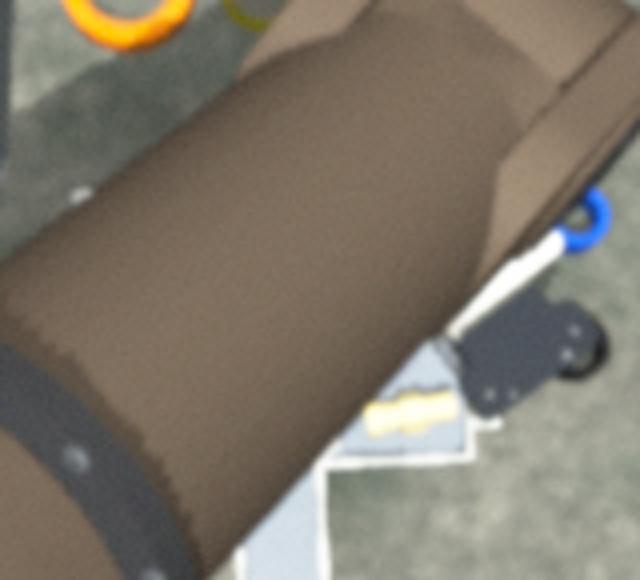

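Request:
drive_tool(steps=[[0.78,0,0,-4,0],[0.78,0,0,-4,0],[0.78,-2.5,3.2,0,0],[0.78,-2.5,3.2,0,0],[0.78,-2.5,3.2,0,0],[0.78,-2.5,3.2,0,0],[0.78,-2.5,3.2,0,0],[0.78,-2.5,3.2,0,0],[0.78,-2.5,3.2,0,0],[0.78,-2.5,3.2,0,0],[0.78,-2.5,3.2,0,0],[0.78,-2.5,3.2,0,0],[0.78,0,0,0,0]])

```text
clock: 5.33
position: [0.6496, -0.3119, 0.0197]
ee_rot: [-1.38, -2.822, -0.001]
force: [-0.1, 0.2, 0.4]
width: 0.219
gripper_force: 0.1
```

```bash
cat >> h.py <<'E'
def bush(e=None):
    """brass blobs in scene; bottom-edge & side extents -> tray position via mid-body ray; correct with scene offset"""
    e=e or cam('scene'); t=np.load('tray.npz')
    hsv=cv2.cvtColor(e['image'],cv2.COLOR_RGB2HSV); m=cv2.inRange(hsv,(12,45,60),(35,255,255))
    m=cv2.morphologyEx(m,cv2.MORPH_CLOSE,np.ones((5,5)))
    n,l,s,c=cv2.connectedComponentsWithStats(m)
    for i in range(1,n):
        x,y,w,h,a=s[i]
        if a>60 and 255<x<410 and 140<y<260:
            u=x+w/2-.5; v=y+h/2-.5; p=ray(e,u,v,.018)
            print('blob',s[i].tolist(),'w',(p*1000).round(1)[:2],'tray',(t['R'].T@(p[:2]*1000-t['o'])).round(1))
    return e
E
python3 - <<'E'
from h import *
now(); e=bush(); save(e,'s4.png',(250,110,410,250),4)
E
```

```text
t 5.3333 p [ 649.6 -311.9   19.7] tray [-87.2  53.1] yaw 37.9 w 20.18394025354857 F [-0.14  0.16  0.35] q [ 0.12  0.82  0.43  1.52 -0.4   0.89  1.35]
blob [317, 151, 17, 19, 236] w [ 664.8 -193.7] tray [-109.6  -64. ]
blob [344, 211, 18, 16, 90] w [ 595.1 -351.4] tray [-30.4  89.1]
```

View pics/s4.png

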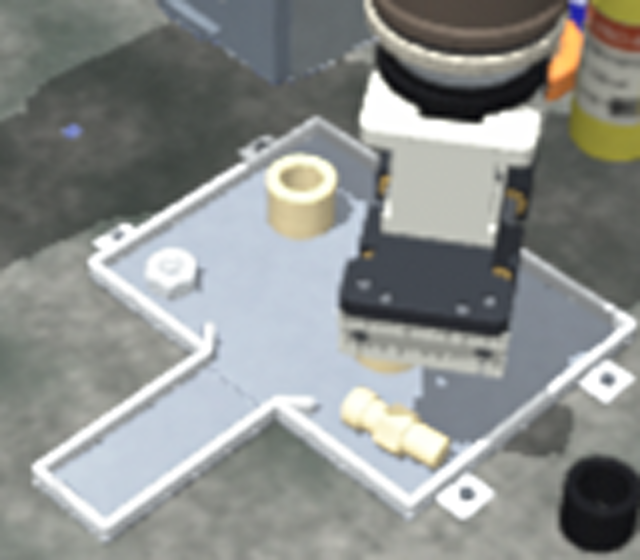

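Request:
drive_tool(steps=[[0.78,-2.5,3.2,0,0],[0.78,-2.5,3.2,0,0],[0.78,-2.5,3.2,0,0],[0.78,-2.5,3.2,0,0],[0.78,-2.5,3.2,0,0],[0.78,-2.5,3.2,0,0],[0.78,-2.5,3.2,0,0],[0.78,-2.5,3.2,0,0],[0.78,-2.5,3.0,0,0],[0.78,-2.5,3.0,0,0],[0.78,0,0,0,0],[0.78,6,-8,0,0],[0.78,12,-16,10,0],[0.78,10,-5,30,0],[0.78,10,0,30,0],[0.78,10,10,0,0],[0.78,0,0,0,0]])

```text
clock: 6.8
position: [0.6765, -0.2982, 0.0916]
ee_rot: [1.375, 2.82, 0.004]
force: [-0.5, 1.7, -0.3]
width: 0.22
gripper_force: 0.0
```

```bash
python3 - <<'E'
from h import *
now(); e=bush(); print(ray(e,358.5,194.5,.018)); t=np.load('tray.npz'); print(t['R'].T@(ray(e,358.5,194.5,.018)[:2]*1000-t['o']),plan((-50,0),0,45))
E
```

```text
t 6.8 p [ 676.5 -298.2   91.6] tray [-114.9   41. ] yaw 38.0 w 20.2199389185155 F [-0.51  1.7  -0.28] q [ 0.08  0.77  0.46  1.42 -0.37  1.03  1.29]
blob [317, 151, 17, 19, 233] w [ 664.8 -193.7] tray [-109.6  -64. ]
blob [319, 181, 17, 19, 270] w [ 608.7 -263.4] tray [-49.4   2.1]
[ 0.64759571 -0.31342662  0.018     ]
[-85.1368807   54.46055236] (array([ 654.1, -258.5]), 93.5)
```

Request:
drive_tool(steps=[[0.78,-1,2.3,0,-0.12],[0.78,-1,2.3,0,-0.12],[0.78,-1,2.3,0,-0.12],[0.78,-1,2.3,0,-0.12],[0.78,-1,2.3,0,-0.12],[0.78,-1,2.3,0,-0.12],[0.78,-1,2.3,0,-0.12],[0.78,-1,2.3,0,-0.12],[0.78,-1,2.3,0,-0.12],[0.78,-1,2.3,0,-0.12],[0.78,-1,2.3,0,-0.12],[0.78,-1,2.3,0,-0.12],[0.78,-1,2.3,0,-0.12],[0.78,-1,2.3,0,-0.12],[0.78,-1,2.3,0,-0.12],[0.78,-1,2.3,0,-0.12],[0.78,-1,2.3,0,-0.12],[0.78,-1,2.3,0,-0.12],[0.78,0,0,0,0],[0.78,0,0,0,0]])

```text
clock: 8.52
position: [0.6538, -0.2587, 0.0885]
ee_rot: [-3.139, -0.117, 0.004]
force: [-0.1, 0.0, 0.4]
width: 0.22
gripper_force: 0.0
```

```bash
python3 -c "
from h import *
now(); bush()"
```

```text
t 8.5167 p [ 653.8 -258.7   88.5] tray [-94.7   0.2] yaw -85.7 w 20.207777744262753 F [-0.14  0.03  0.38] q [-0.24  0.89  1.01  1.55 -0.8   1.16 -0.56]
blob [317, 150, 17, 20, 239] w [ 665.8 -192.5] tray [-110.8  -65.1]
blob [319, 181, 17, 19, 270] w [ 608.7 -263.4] tray [-49.4   2.1]
```

Request:
drive_tool(steps=[[0.78,0,0,-25,-0.013],[0.78,0,0,-25,0],[0.78,0,0,-12,0],[0.78,0,0,-6,0],[0.78,0,0,0,0],[0.78,-5,-0.3,0,0],[0.78,-5,-0.3,0,0],[0.78,-4,-0.25,0,0],[0.78,-4,-0.25,0,0],[0.78,-4,-0.25,0,0],[0.78,-4,-0.25,0,0],[0.78,-4,-0.25,0,0],[0.78,-4,-0.25,0,0],[0.78,-4,-0.25,0,0],[0.78,-4,-0.25,0,0],[0.78,-4,-0.25,0,0],[0.78,-4,-0.25,0,0],[0.78,0,0,0,0]])

```text
clock: 10.07
position: [0.6041, -0.2621, 0.0218]
ee_rot: [-3.14, -0.091, 0.001]
force: [1.4, -0.8, 0.7]
width: 0.221
gripper_force: 0.6
```

```bash
python3 -c "
from h import *
now(); bush()"
```

```text
t 10.0667 p [ 604.1 -262.1   21.8] tray [-44.9   0.5] yaw -86.7 w 20.28639558428591 F [ 1.41 -0.85  0.73] q [-0.23  0.91  0.96  1.72 -0.88  1.   -0.45]
blob [302, 149, 33, 33, 160] w [ 643.3 -195.9] tray [-88.  -63.1]
blob [339, 153, 16, 14, 87] w [ 700.5 -222.3] tray [-143.5  -33.3]
blob [308, 185, 18, 23, 313] w [ 582.1 -262.3] tray [-22.9  -0.6]
```

Request:
drive_tool(steps=[[0.78,-3,-0.2,0,0],[0.78,-3,-0.2,0,0],[0.78,-3,-0.2,0,0],[0.78,-3,-0.2,0,0],[0.78,-3,-0.2,0,0],[0.78,-3,-0.2,0,0],[0.78,-3,-0.2,0,0],[0.78,-3,-0.2,0,0],[0.78,-3,-0.2,0,0],[0.78,-3,-0.2,0,0]])

```text
clock: 10.95
position: [0.5747, -0.2638, 0.0217]
ee_rot: [-3.14, -0.092, 0.0]
force: [1.7, -0.2, -1.1]
width: 0.221
gripper_force: 0.5
```

```bash
python3 -c "
from h import *
now(); e=bush(); save(e,'s5.png',(250,130,410,250),4)"
```

```text
t 10.95 p [ 574.7 -263.8   21.7] tray [-15.4   0.5] yaw -86.6 w 20.37678482117405 F [ 1.71 -0.2  -1.1 ] q [-0.23  0.88  0.96  1.8  -0.88  0.96 -0.4 ]
blob [291, 156, 33, 34, 157] w [ 611.1 -198.4] tray [-55.8 -62.6]
blob [328, 161, 16, 13, 85] w [ 666.9 -224.4] tray [-109.9  -33.2]
blob [297, 192, 18, 24, 300] w [ 552.8 -263.6] tray [ 6.4 -1.1]
blob [336, 207, 26, 20, 255] w [ 592.8 -342.7] tray [-28.6  80.3]
```

View pics/s5.png

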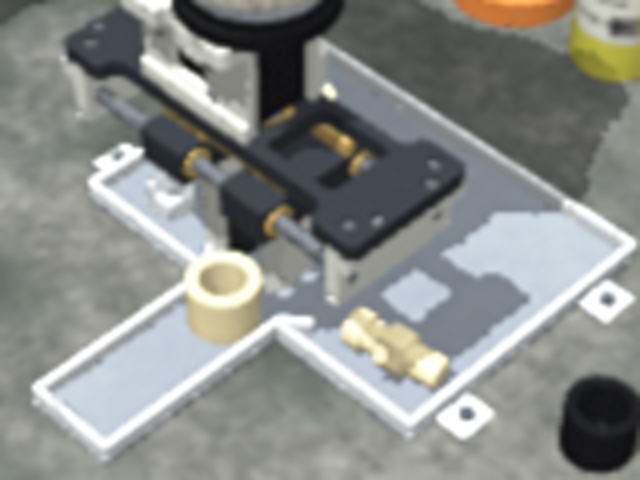

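The bushing at crop (224,297) is upright and passing the gate, with the fingertips right behind it. I keep pushing.

Request:
drive_tool(steps=[[0.78,-3.5,-0.2,0,0],[0.78,-3.5,-0.2,0,0],[0.78,-3.5,-0.2,0,0],[0.78,-3.5,-0.2,0,0],[0.78,-3.5,-0.2,0,0],[0.78,-3.5,-0.2,0,0],[0.78,-3.5,-0.2,0,0],[0.78,-3.5,-0.2,0,0],[0.78,-3.5,-0.2,0,0],[0.78,-3.5,-0.2,0,0],[0.78,-3.5,-0.2,0,0],[0.78,-3.5,-0.2,0,0],[0.78,-3.5,-0.2,0,0],[0.78,-3.5,-0.2,0,0],[0.78,-3.5,-0.2,0,0],[0.78,-3,-0.2,0,0],[0.78,0,0,0,0]])

```text
clock: 12.42
position: [0.5187, -0.2671, 0.0217]
ee_rot: [-3.14, -0.091, 0.001]
force: [-0.4, -0.6, -0.1]
width: 0.22
gripper_force: 0.2
```

```bash
python3 -c "
from h import *
now(); bush()
pa=np.degrees(np.arctan2(66,60)); print(pa,plan((-110,-66.5),pa,48),plan((-50,0),pa,24.5))"
```

```text
t 12.4167 p [ 518.7 -267.1   21.7] tray [40.7  0.3] yaw -86.7 w 20.238217275320906 F [-0.42 -0.58 -0.13] q [-0.22  0.82  0.96  1.92 -0.88  0.89 -0.31]
blob [317, 149, 17, 21, 294] w [ 666.9 -191.3] tray [-111.9  -66.2]
blob [267, 171, 17, 19, 84] w [ 547.8 -173.1] tray [  5.9 -91.8]
blob [305, 176, 15, 13, 78] w [ 600.8 -226.5] tray [-43.8 -35.2]
blob [336, 207, 26, 20, 253] w [ 592.8 -342.7] tray [-28.6  80.3]
blob [274, 208, 20, 24, 306] w [ 495.3 -268.2] tray [64.1 -0. ]
47.72631099390627 (array([ 695. , -153.7]), np.float64(141.22631099390628)) (array([ 624.5, -242.1]), np.float64(141.22631099390628))
```

Request:
drive_tool(steps=[[0.78,5,0.3,0,0],[0.78,5,0.3,0,0],[0.78,5,0.3,24,0],[0.78,0,0,24,0],[0.78,0,0,24,0],[0.78,13.5,9.4,0,0.07],[0.78,13.5,9.4,0,0.07],[0.78,13.5,9.4,0,0.07],[0.78,13.5,9.4,0,0.07],[0.78,13.5,9.4,0,0.07],[0.78,13.5,9.4,0,0.07],[0.78,13.5,9.4,0,0.07],[0.78,13.5,9.4,0,0.07],[0.78,13.5,9.4,0,0.07],[0.78,13.5,9.4,0,0.07],[0.78,13.5,9.4,0,0.07],[0.78,13.5,9.4,0,0.07],[0.78,0,0,0,0],[0.78,0,0,0,0]])

```text
clock: 14.05
position: [0.6973, -0.1524, 0.0933]
ee_rot: [-2.829, -1.366, 0.0]
force: [-0.2, -0.2, -0.2]
width: 0.219
gripper_force: 0.0
```

```bash
python3 -c "
from h import *
now(); bush()"
```

```text
t 14.05 p [ 697.3 -152.4   93.3] tray [-144.6 -103.3] yaw -38.4 w 20.14724142141743 F [-0.25 -0.23 -0.21] q [-0.31  0.82  0.82  1.51 -0.65  1.09 -0.02]
blob [317, 151, 17, 19, 233] w [ 664.8 -193.7] tray [-109.6  -64. ]
blob [274, 211, 20, 21, 299] w [ 493.  -271.2] tray [66.6  2.8]
```

Request:
drive_tool(steps=[[0.78,0,0,-25,0],[0.78,0,0,-25,0],[0.78,0,0,-15,0],[0.78,0,0,-7,0],[0.78,0,0,0,0],[0.78,-3.2,-4,0,0],[0.78,-3.2,-4,0,0],[0.78,-3.2,-4,0,0],[0.78,-2.6,-3.2,0,0],[0.78,-2.6,-3.2,0,0],[0.78,-2.6,-3.2,0,0],[0.78,-2.6,-3.2,0,0],[0.78,-2.6,-3.2,0,0],[0.78,-2.6,-3.2,0,0],[0.78,-2.6,-3.2,0,0],[0.78,-2.6,-3.2,0,0],[0.78,-2.6,-3.2,0,0],[0.78,-2.6,-3.2,0,0]])

```text
clock: 15.6
position: [0.6607, -0.1976, 0.0218]
ee_rot: [-2.83, -1.365, -0.0]
force: [1.3, 2.2, 0.9]
width: 0.223
gripper_force: 1.0
```

```bash
python3 -c "
from h import *
now(); bush()"
```

```text
t 15.6 p [ 660.7 -197.6   21.8] tray [-105.4  -60.3] yaw -38.5 w 20.478267904028776 F [1.31 2.21 0.94] q [-0.23  0.86  0.76  1.63 -0.71  0.94  0.12]
blob [317, 159, 18, 21, 293] w [ 647.1 -215.4] tray [-90.6 -43.4]
blob [274, 210, 20, 22, 304] w [ 493.7 -270.2] tray [65.8  1.8]
```

Request:
drive_tool(steps=[[0.78,-2.6,-3.2,0,0],[0.78,-2.6,-3.2,0,0],[0.78,-2.6,-3.2,0,0],[0.78,-2.6,-3.2,0,0],[0.78,-2.6,-3.2,0,0],[0.78,-2.6,-3.2,0,0],[0.78,-2.6,-3.2,0,0],[0.78,-2.6,-3.2,0,0],[0.78,-2.6,-3.2,0,0],[0.78,-2.6,-3.2,0,0],[0.78,-2.6,-3.2,0,0],[0.78,-2.6,-3.2,0,0],[0.78,-2.6,-3.2,0,0],[0.78,-2.6,-3.2,0,0],[0.78,0,0,0,0],[0.78,6,8,0,0],[0.78,12,15,10,0],[0.78,0,0,30,0],[0.78,0,0,30,0]])

```text
clock: 17.23
position: [0.6429, -0.2161, 0.0908]
ee_rot: [-2.825, -1.368, 0.003]
force: [0.6, -0.1, 0.4]
width: 0.221
gripper_force: 0.0
```

Request:
drive_tool(steps=[[0.78,0.8,-3,0,-0.07],[0.78,0.8,-3,0,-0.07],[0.78,0.8,-3,0,-0.07],[0.78,0.8,-3,0,-0.07],[0.78,0.8,-3,0,-0.07],[0.78,0.8,-3,0,-0.07],[0.78,0.8,-3,0,-0.07],[0.78,0.8,-3,0,-0.07],[0.78,0.8,-3,0,-0.07],[0.78,0.8,-3,0,-0.07],[0.78,0.8,-3,0,-0.07],[0.78,0.8,-3,0,-0.07],[0.78,0,0,0,0],[0.78,0,0,0,0]])

```text
clock: 18.4
position: [0.6525, -0.2545, 0.0914]
ee_rot: [3.14, 0.097, -0.001]
force: [-1.1, 0.1, -0.1]
width: 0.218
gripper_force: 0.0
```

```bash
python3 -c "
from h import *
now(); bush()"
```

```text
t 18.4 p [ 652.5 -254.5   91.4] tray [-93.6  -4.1] yaw -86.5 w 20.06860024474808 F [-1.12  0.1  -0.08] q [-0.25  0.89  1.02  1.56 -0.81  1.16 -0.57]
blob [319, 181, 17, 20, 271] w [ 607.8 -264.4] tray [-48.4   3.1]
blob [274, 211, 20, 21, 303] w [ 493.  -271.2] tray [66.6  2.8]
```

Request:
drive_tool(steps=[[0.78,0.5,-4,-25,0],[0.78,0,0,-25,0],[0.78,0,0,-14,0],[0.78,0,0,-6,0],[0.78,0,0,0,0],[0.78,-5,-0.3,0,0],[0.78,-5,-0.3,0,0],[0.78,-4,-0.25,0,0],[0.78,-4,-0.25,0,0],[0.78,-4,-0.25,0,0],[0.78,-4,-0.25,0,0],[0.78,-4,-0.25,0,0],[0.78,-4,-0.25,0,0],[0.78,-4,-0.25,0,0],[0.78,-4,-0.25,0,0],[0.78,-4,-0.25,0,0],[0.78,-4,-0.25,0,0],[0.78,0,0,0,0]])

```text
clock: 19.95
position: [0.6016, -0.2624, 0.0218]
ee_rot: [-3.14, -0.091, 0.001]
force: [0.6, -0.1, 1.0]
width: 0.218
gripper_force: 0.3
```

```bash
python3 -c "
from h import *
now(); bush()"
```

```text
t 19.95 p [ 601.6 -262.4   21.8] tray [-42.4   0.7] yaw -86.7 w 20.089619231312977 F [ 0.64 -0.09  1.04] q [-0.23  0.91  0.96  1.73 -0.88  0.99 -0.44]
blob [302, 150, 32, 32, 161] w [ 641.5 -196.4] tray [-86.2 -62.7]
blob [338, 154, 16, 13, 81] w [ 697.8 -222.1] tray [-140.8  -33.6]
blob [307, 186, 18, 23, 281] w [ 578.8 -263.1] tray [-19.6  -0. ]
blob [274, 211, 20, 21, 299] w [ 493.  -271.2] tray [66.6  2.8]
```

Remaining push is 47 mm (TCP to tray x about 4.5).

Request:
drive_tool(steps=[[0.78,-3.4,-0.2,0,0],[0.78,-3.4,-0.2,0,0],[0.78,-3.4,-0.2,0,0],[0.78,-3.4,-0.2,0,0],[0.78,-3.4,-0.2,0,0],[0.78,-3.4,-0.2,0,0],[0.78,-3.4,-0.2,0,0],[0.78,-3.4,-0.2,0,0],[0.78,-3.4,-0.2,0,0],[0.78,-3.4,-0.2,0,0],[0.78,-3.4,-0.2,0,0],[0.78,-3.4,-0.2,0,0],[0.78,-3.4,-0.2,0,0],[0.78,-3,-0.2,0,0],[0.78,0,0,0,0],[0.78,0,0,0,0],[0.78,5,0.3,0,0],[0.78,10,0.6,0,0],[0.78,15,1,25,0],[0.78,20,1,30,0]])

```text
clock: 21.67
position: [0.6047, -0.2611, 0.0755]
ee_rot: [-3.139, -0.091, 0.007]
force: [0.4, -0.0, 0.2]
width: 0.219
gripper_force: 0.0
```

Request:
drive_tool(steps=[[0.78,20,1,20,0],[0.78,20,0,10,0],[0.78,0,0,0,0],[0.78,0,0,0,0]])

```text
clock: 22.0
position: [0.6471, -0.2607, 0.1069]
ee_rot: [3.139, 0.096, 0.001]
force: [0.4, -0.5, -0.5]
width: 0.225
gripper_force: 0.0
```

```bash
python3 -c "
from h import *
now(); e=bush(); save(e,'s6.png',(250,130,410,250),4)"
```

```text
t 22.0 p [ 647.1 -260.7  106.9] tray [-87.9   1.8] yaw -86.5 w 20.73385063474565 F [ 0.4  -0.47 -0.47] q [-0.25  0.87  1.03  1.56 -0.79  1.17 -0.57]
blob [274, 201, 34, 31, 579] w [ 510.7 -270. ] tray [48.8  2.6]
```

View pics/s6.png

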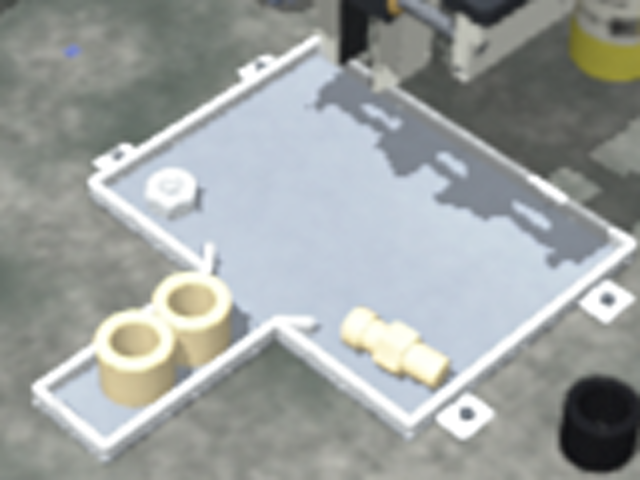

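Both bushings stand upright inside the slot, at crop (138,355) and (192,318), about 66 mm and 30 mm past the gate. The nut (172,190) and the fitting (395,345) have not moved, and the arm is clear. I hand the job in.

```bash
python3 -c "
from h import *
print(arm.sign_off())"
```

```text
the job is handed in; nothing more can be done
None
```

Both brass bushings stand upright and wholly inside the slot, pushed in one at a time; the hex nut and fitting were left where they were, the arm is clear, and the job was handed in at about 22 s.

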